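# Swing the lamp aside and hold the carousel's belt tensioner back past its click

### The arm

A 6-joint arm with a two-finger parallel gripper is mounted at the origin on the work surface. World frame = base frame: x ahead of the robot, y to its left, z up, the work surface at z = 0. Lengths are in m, angles in rad, forces in N, time in s.
With the tool pointing down it reaches from about 0.3 to 0.75 m from the base axis. Payload 8.5 kg.
Tool frame: the origin (TCP) lies on the centre line of the jaws, within the pads' length; the fingertips stand 19 mm ahead of it and the grasp point (between the pads) is the TCP; z points along the fingers, y is the line along which they close (so a half turn about z gives the same grasp; the last joint's range is limited). The gripper opens to 85 mm and grips with 20 to 120 N. Pads are 22 mm wide; open, the fingers measure 114 mm over their backs; the gripper's body (76 mm by 85 mm) begins 54 mm behind the grasp point. The pads swing forward as they close: fully open they stand 13 mm farther back than shut.
Start: joints at [1.124, 0.381, 1.297, -0, 1.464, -0.215], TCP at [0.126, 0.535, 0.25] pointing down, gripper open.
Joint ranges: [-3.11, 3.11], [-0.89, 2.33], [0.22, 2.48], [-1.42, 4.56], [0.17, 2.85], [-2.88, 2.88]. Speed limits (rad/s): [2.39, 2.39, 3.14, 3.14, 3.14, 3.14].

### API

Orientations are given as a 3x3 rotation matrix whose columns are the frame's x, y, z axes.
In Python, from rig import robot, snapshot, ticket gives the robot as it stands. The module is installed in compiled form; this text tells all that it offers.
- The arm moves only by the tool move_tool, called after "Call:" as name(argument=value, ...) on one line, values as JSON. Schema: {"type":"object","properties":{"plan":{"type":"array","items":{"type":"array","prefixItems":[{"type":"array","items":{"type":"number"},"minItems":3,"maxItems":3},{"type":"number"},{"type":"number"}],"minItems":3,"maxItems":3},"minItems":1,"maxItems":5},"grip_force":{"type":"number"},"only":{"type":"string"},"quiet":{"type":"boolean"},"lines":{"type":"string"}},"required":["plan"],"additionalProperties":false}. plan is a list of rows, 1 to 5 of them, each written [[dx, dy, dz], turn, opening]: dx, dy, dz in m, then a turn about the tool's z in rad, then the opening from 0.0 (shut) to 1.0 (fully open); each row is the pose to reach, as a shift and turn from the pose commanded when the call began, along the tool's axes at that moment; what a row does not reach only later rows make up. A row lasts 1/8 s, in which the tool goes at most 0.0625 m and 0.188 rad, less where a joint would pass 70% of its speed; a pose out of reach is approached as far as the arm can. The fingers move at their own pace and stop on an object; grip_force is the grip in N (left out, the last holds). Time passes only in rows, so rows that do not move let the fingers close. The tool returns the time, the measured TCP pose, the force, the opening and the grip force at its end. only (a regular expression) keeps the lines of the reply that match it, lines (a string "A,B") keeps lines A to B, and quiet returns only ok. Input that does not fit is refused with a message, and nothing moves.
- robot.observe(): the state, without advancing time (a new reading comes with each control period).
- snapshot(name): name is "side" or "top" or "wrist"; returns a dict with "frame" (384x512x3 uint8, red, green, blue), "fx", "fy", "cx", "cy" (pixels), "dist" ([k1, k2, p1, p2, k3] as OpenCV has them; the pictures are not rectified), "eye" and "rotation" of the camera in the world. Camera axes: x right, y up, looking along -z (the intrinsics and any distortion apply to the point x, -y, -z); pixel columns grow to the right and rows downward; lengths in m; the calibration is good to about 2 mm. A picture is of the moment at which its call begins. There is no depth.
- ticket.hand_in(): hands the job in; it is judged then, once.
The state is a dict: "t": time; "joint_positions": joint angles; "dq": joint speeds; "tau": joint torques, N m; "tcp_pos": TCP position; "ee_rot": TCP orientation; "wrist_force": force on the tool from outside, world axes, zero at the start; "wrist_torque": the same for the moment, N m; "gripper_width": opening from 0.0 (shut) to 1.0 (fully open); "gripper_force": force on a finger pad.
Only numpy, scipy, OpenCV 4.12 (cv2) and the standard library are available. Lean on these libraries where they do the work, as an engineer would, in place of code of your own. Each camera call takes 0.05 s, during which the arm holds its last target. There are 200 camera calls.

### The job

The drive belt of the sample carousel is about to be fitted. First swing the inspection lamp aside by the knob on its head, to the right as seen from the robot (away from the carousel), until the lamp head is wholly clear of the drive deck. Only then push the sprung idler arm back by its upright pin, away from the carousel, past the ratchet click and clearly farther, so that your push and not the pawl holds the spring; finish while holding it there, without letting go, and do not disturb the two bottles and the spanner.

Things in the scene. Friction and masses are not known exactly. Their poses are not given: they have to be found in the camera images.
- deck: fixed white machine deck, aluminium top; 240 (its x, +-120) x 350 (its y, -150 to +200) x 50 mm high. Origin at bench level at its x = y = 0; x points away from the robot (yaw within 0.3), y left. On it a carousel disc (radius 75, at x 20, y 115, amber vials up to 134 mm above the bench) and a motor pulley (radius 21, at x 30, y 15, up to 80 mm). No belt is fitted.
- idler_pin (a point): middle of the bare upright steel pin on the idler arm's free end, the place to push or pinch: diameter 16 mm, bare 23 mm below and above this point, which is 122 mm above the bench. A black roller 40 mm across lies below. It moves in a level arc of radius 110 mm about idler_pivot; home is deck x -56, y -7 mm; pushed back, it goes to the deck's -y, away from the carousel.
- idler_pivot (a point): point on the idler arm's upright pivot axis, at the height of idler_pin (122 mm above the bench; the pivot's hub itself is only 79 mm high). It is at deck x 45, y -50 mm.
- idler_arm (a joint): angle of the sprung idler arm, rad; 0 = sprung home, grows as the pin is pushed back (anticlockwise from above), stop at 0.85. Spring: 3 N at the pin at 0, 9 N at 0.8; the ratchet adds 1 to 4 N from 0.1 to 0.43. It clicks at 0.45: the pawl drops behind the tooth; let go, the arm would spring back to 0.45 and rest on the pawl. Properly held it is beyond 0.52.
- pawl (a joint): angle of the 60 mm dark pawl lever on the deck beyond the pivot, rad; 0 = dropped in, about 0.1 = lifted by the tooth. It rises while the idler arm goes from 0.1 to 0.45 and snaps to 0 at the click.
- lamp_knob (a point): middle of the black upright knob (diameter 22 mm, bare 26 mm below to 20 mm above this point, which is 252 mm above the bench) on the centre of the lamp head, a white disc 90 mm across, 200 to 226 mm above the bench. A level bar (18 mm wide, top 220 mm above the bench) joins it to the stand. The knob moves in a level arc of radius 300 mm about lamp_hinge.
- lamp_hinge (a point): point on the upright hinge axis of the lamp's stand beyond the deck, at the height of lamp_knob (the stand itself ends 228 mm above the bench; its foot is 110 mm across).
- lamp_arm (a joint): swing of the lamp arm about its upright hinge, rad; starts near 0 with the head over the idler arm, grows as the head swings to the deck's -y side (anticlockwise from above), stops at -0.25 and 1.05. The hinge is stiff (about 1 N at the knob) and stays where left. Between 0.5 and 0.75 the head comes clear of the deck's -y edge.
- bottle_tall: loose amber bottle with a white cap, 52 mm across, 130 mm high, standing on the bench beside the deck; origin under its centre. Bystander: leave alone.
- jar_small: loose amber jar with a white cap, 56 mm across, 80 mm high, standing on the bench beside the deck; origin under its centre. Bystander: leave alone.
- spanner: loose steel spanner, 150 mm long, lying on the bench in front of the deck; origin at its middle, x along it. Bystander: leave alone.

How it is judged:
On the way, in this order (a step that is already met when the one before it is completed fails the run):
1. the lamp head is swung wholly clear of the deck's side while the idler arm is still home (y of lamp_knob in the frame of deck below -0.19 m and value of joint idler_arm below 0.1 rad), for 0.2 s.
2. the idler arm is pushed back past its click and the pawl has dropped (value of joint idler_arm above 0.52 rad and value of joint pawl below 0.04 rad), for 0.2 s.
At the end, for the whole second after the job is handed in: Through the last second the fingers push the idler arm with over 2 N and hold it still beyond 0.52 rad (click at 0.45); the pawl is dropped (under 0.04 rad) and bears under 1 N; the lamp head is over 190 mm to the -y side of the deck's origin; bottles and spanner moved under 30 mm (all of step 2 and y of lamp_knob in the frame of deck below -0.19 m and contact force between the fingers and idler_arm above 2 N and contact force between pawl and idler_arm below 1 N and velocity of joint idler_arm below 0.1 rad/s); the arm keeps its last pose, push and grip.
It fails at once if a bottle or the spanner is disturbed: moved more than 30 mm (distance of any of bottle_tall, jar_small, spanner from where it was at the start of the episode above 0.03 m).
It fails at once if the idler arm is pushed back before the lamp is clear (value of joint idler_arm above 0.2 rad and not (y of lamp_knob in the frame of deck below -0.19 m)).
It also fails if it takes over 48 s, if anything falls off the work surface, if the arm or the gripper's body presses on something with over 40 N, if the wrist force passes 120 N, or if a joint passes its speed limit or range.

## Working session

There is one attempt and no reset: what is moved stays moved. The work goes in short steps, Python scripts to look and compute and a tool call to move; the robot and the scene stay as the last step left them, time stands still between calls to the robot, and variables do not carry over. Pictures are saved under pics/ and viewed, at most 10 in all, crops included, and the job is handed in when it is done.

```bash
mkdir -p pics; cat > h.py <<'E'
import numpy as np, cv2
def K(s): return np.array([[s['fx'],0,s['cx']],[0,s['fy'],s['cy']],[0,0,1.]])
def ray(s,u,v):
    p=cv2.undistortPoints(np.array([[[u,v]]],float),K(s),np.array(s['dist'],float))[0,0]
    return np.array(s['rotation'])@np.array([p[0],-p[1],-1.])
def onz(s,u,v,z):
    d=ray(s,u,v);e=np.array(s['eye']);return e+d*(z-e[2])/d[2]
def proj(s,P):
    c=(np.atleast_2d(P)-np.array(s['eye']))@np.array(s['rotation'])
    c=c*[1,-1,-1]
    return cv2.projectPoints(c.reshape(-1,1,3),np.zeros(3),np.zeros(3),K(s),np.array(s['dist'],float))[0][:,0]
E
python3 - <<'E'
from rig import robot,snapshot
import cv2,pickle
o=robot.observe();print(o['t'],o['tcp_pos'],o['ee_rot'])
for n in('top','side'):
    s=snapshot(n);pickle.dump(s,open(n+'.pkl','wb'));cv2.imwrite(f'pics/{n}0.png',cv2.resize(s['frame'][:,:,::-1],(800,600)))
    print(n,s['eye'],s['rotation'])
E
```

```text
0.0 [0.12623556 0.53504046 0.2497098 ] [[-9.73257848e-01  2.29714569e-01 -6.14790583e-04]
 [ 2.29715209e-01  9.73256963e-01 -1.34432228e-03]
 [ 2.89538802e-04 -1.44959896e-03 -9.99998907e-01]]
top [0.41983655 0.07803206 1.4034419 ] [[ 0.02396643  0.99025258 -0.13720584]
 [-0.99935563  0.02006296 -0.02976248]
 [-0.02671961  0.13783073  0.99009532]]
side [0.55014237 0.8636783  0.80451684] [[-0.99858015  0.04460496 -0.02912175]
 [-0.0510627  -0.64577206  0.76182087]
 [ 0.01517498  0.76222624  0.64713281]]
```

View pics/top0.png

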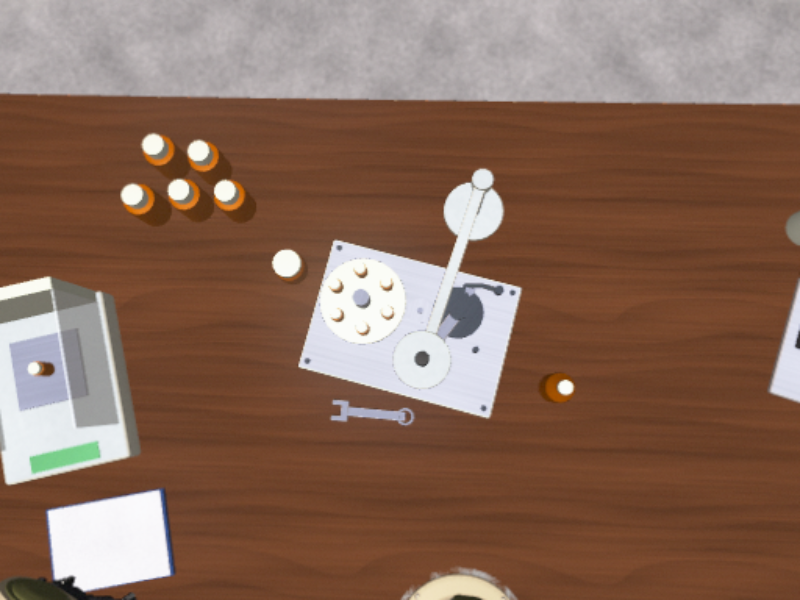

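View pics/side0.png

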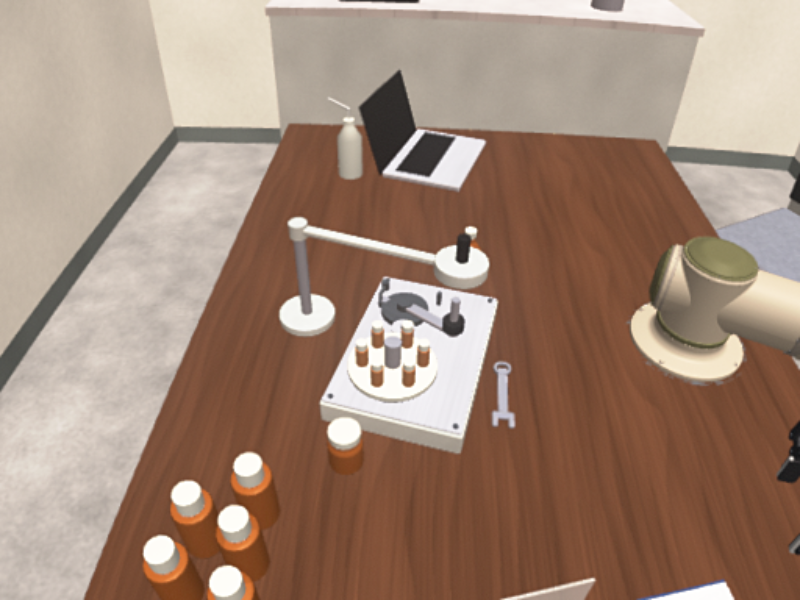

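The top view (800 px scale) shows the deck corners at (335,241), (521,289), (490,417) and (300,367), the lamp knob at (422,358) and the stand top at (483,179). The tall bottle is on the right with its cap at (566,387), the jar on the left at (287,263), and the spanner in front at (372,413). In the side view the knob is at about (463,249) and the idler pin at about (455,308).

```bash
cat > loc.py <<'E'
import pickle,numpy as np
from h import *
t=pickle.load(open('top.pkl','rb'));s=pickle.load(open('side.pkl','rb'))
f=.64
C=np.array([onz(t,u*f,v*f,.05)[:2] for u,v in[(335,241),(521,289),(490,417),(300,367)]])
D=np.array([[.12,.2],[.12,-.15],[-.12,-.15],[-.12,.2]])
m=C.mean(0);d=D.mean(0);H=(D-d).T@(C-m)
yaw=np.arctan2(H[0,1]-H[1,0],H[0,0]+H[1,1]);c,sn=np.cos(yaw),np.sin(yaw);R=np.array([[c,-sn],[sn,c]]);o=m-R@d
E
python3 - <<'E'
from loc import *
np.set_printoptions(precision=4,suppress=True)
print('deck',o,yaw,'res',C-(D@R.T+o))
W=lambda x,y:o+R@[x,y]
pin=W(-.056,-.007);piv=W(.045,-.05);print('pin',pin,'piv',piv)
k=onz(t,422*f,358*f,.272);hg=onz(t,483*f,179*f,.228);print('knob',k,'hinge',hg,np.linalg.norm(k[:2]-hg[:2]),'knob deck',R.T@(k[:2]-o))
print('knob side',onz(s,463*f,237*f,.272))
print('side pin check top',proj(s,[*pin,.145])/f,'knobtop',proj(s,[k[0],k[1],.272])/f)
print('bottle',onz(t,566*f,387*f,.13),'jar',onz(t,287*f,263*f,.08),'sp',onz(t,372*f,413*f,.01))
for a in(.0,.45,.6,.7):
  v=pin-piv;print(a,piv+[v[0]*np.cos(a)-v[1]*np.sin(a),v[0]*np.sin(a)+v[1]*np.cos(a)])
v=(k-hg)[:2];v*=.3/np.linalg.norm(v)
for a in(.0,.25,.5,.6,.7,.8,.9):
  p=hg[:2]+[v[0]*np.cos(a)-v[1]*np.sin(a),v[0]*np.sin(a)+v[1]*np.cos(a)];print('lamp',a,p,R.T@(p-o))
E
```

```text
deck [0.5318 0.0698] -0.23331699175084705 res [[-0.0036 -0.0021]
 [-0.0033  0.004 ]
 [ 0.0045  0.0018]
 [ 0.0024 -0.0037]]
pin [0.4757 0.0759] piv [0.564  0.0107]
knob [0.4737 0.0742 0.272 ] hinge [ 0.7593 -0.0165  0.228 ] 0.29962030790489164 knob deck [-0.0575 -0.0091]
knob side [0.4741 0.0769 0.272 ]
side pin check top [[455.5354 297.8532]] knobtop [[463.1372 236.0587]]
bottle [ 0.4386 -0.1629  0.13  ] jar [0.6442 0.3143 0.08  ] sp [0.3856 0.1612 0.01  ]
0.0 [0.4757 0.0759]
0.45 [0.4561 0.031 ]
0.6 [0.4543 0.0147]
0.7 [0.4545 0.0037]
lamp 0.0 [0.4734 0.0743] [-0.0579 -0.0091]
lamp 0.25 [0.4598 0.0008] [-0.0541 -0.0838]
lamp 0.5 [ 0.4648 -0.0739] [-0.0319 -0.1552]
lamp 0.6 [ 0.472 -0.103] [-0.0182 -0.1819]
lamp 0.7 [ 0.4821 -0.1312] [-0.0018 -0.207 ]
lamp 0.8 [ 0.495  -0.1583] [ 0.0169 -0.2304]
lamp 0.9 [ 0.5104 -0.184 ] [ 0.0379 -0.2518]
```

Call:
move_tool(plan=[[[0, 0, -0.06], 0, 0.7], [[-0.05, -0.04, -0.09], 0, 0.7], [[-0.1, -0.08, -0.09], 0, 0.7], [[-0.146, -0.12, -0.09], 0, 0.7], [[-0.192, -0.16, -0.09], 0, 0.7]], grip_force=30)

```text
t: 0.72
tcp_pos: [0.2736, 0.3385, 0.3402]
ee_rot: [[-0.973, 0.229, -0.0], [0.229, 0.973, -0.0], [0.0, -0.0, -1.0]]
wrist_force: [0.2, 0.7, -0.8]
gripper_width: 0.701
gripper_force: 0.0
```

Call:
move_tool(plan=[[[-0.046, -0.038, 0], 0, 0.7], [[-0.092, -0.076, 0], 0, 0.7], [[-0.138, -0.114, 0], 0, 0.7], [[-0.184, -0.152, 0], 0, 0.7], [[-0.23, -0.19, 0], 0, 0.7]])

```text
t: 1.35
tcp_pos: [0.454, 0.1007, 0.3402]
ee_rot: [[-0.973, 0.23, -0.0], [0.23, 0.973, 0.0], [0.0, 0.0, -1.0]]
wrist_force: [2.1, 1.5, 0.1]
gripper_width: 0.696
gripper_force: 0.0
```

```bash
cat > rel.py <<'E'
import sys,numpy as np
from rig import robot
o=robot.observe();p=np.array(o['tcp_pos']);R=np.array(o['ee_rot'])
print(np.round(p,4),o['t'],np.round(R[:2,1],3),'F',np.round(o['wrist_force'],1))
a=list(map(float,sys.argv[1:]))
for i in range(0,len(a),3): print(np.round(R.T@(np.array(a[i:i+3])-p),4))
E
python3 rel.py .4735 .0745 .34 .4735 .0745 .256
```

```text
[0.454  0.1007 0.3402] 1.35 [0.23  0.973] F [2.1 1.5 0.1]
[-0.025  -0.021   0.0002]
[-0.0251 -0.021   0.0842]
```

Call:
move_tool(plan=[[[-0.022, -0.018, 0], 0, 0.7], [[-0.022, -0.018, 0], 0, 0.7], [[-0.022, -0.018, 0.04], 0, 0.7], [[-0.022, -0.018, 0.083], 0, 0.7], [[-0.022, -0.018, 0.083], 0, 0.7]])

```text
t: 1.98
tcp_pos: [0.4687, 0.0809, 0.2556]
ee_rot: [[-0.973, 0.229, -0.006], [0.229, 0.974, 0.001], [0.006, -0.001, -1.0]]
wrist_force: [-0.2, -0.1, -0.3]
gripper_width: 0.7
gripper_force: 0.0
```

Call:
move_tool(plan=[[[0, 0, 0], 0, 0.1], [[0, 0, 0], 0, 0.1], [[0, 0, 0], 0, 0.1]], grip_force=30)

```text
t: 2.35
tcp_pos: [0.471, 0.0801, 0.2591]
ee_rot: [[-0.973, 0.23, 0.003], [0.23, 0.973, -0.0], [-0.003, 0.001, -1.0]]
wrist_force: [-1.2, 0.8, 7.2]
gripper_width: 0.251
gripper_force: 29.3
```

```bash
python3 rel.py .4598 .0008 .256 .4648 -.0739 .256 .4821 -.1312 .256 .5 -.167 .256
```

```text
[0.471  0.0801 0.2591] 2.35 [0.23  0.973] F [-1.2  0.8  7.2]
[-0.0073 -0.0797  0.0031]
[-0.0293 -0.1513  0.0031]
[-0.0593 -0.2031  0.0032]
[-0.085  -0.2338  0.0032]
```

Call:
move_tool(plan=[[[0, -0.025, -0.002], 0, 0.1], [[-0.003, -0.05, -0.002], 0, 0.1], [[-0.007, -0.08, -0.002], 0, 0.1], [[-0.015, -0.112, -0.002], 0, 0.1], [[-0.028, -0.148, -0.002], 0, 0.1]])

```text
t: 2.98
tcp_pos: [0.4631, -0.0707, 0.2594]
ee_rot: [[-0.974, 0.228, -0.001], [0.228, 0.974, 0.001], [0.001, 0.001, -1.0]]
wrist_force: [8.2, 4.9, -6.1]
gripper_width: 0.243
gripper_force: 30.6
```

```bash
python3 rel.py .4821 -.1312 .256 .5 -.167 .256
```

```text
[ 0.4631 -0.0707  0.2594] 2.975 [0.228 0.974] F [ 8.2  4.9 -6.1]
[-0.0324 -0.0546  0.0033]
[-0.058  -0.0853  0.0033]
```

Call:
move_tool(plan=[[[-0.015, -0.027, 0], 0, 0.1], [[-0.032, -0.054, 0], 0, 0.1], [[-0.047, -0.072, 0], 0, 0.1], [[-0.06, -0.087, 0], 0, 0.1], [[-0.06, -0.087, 0], 0, 0.1]])

```text
t: 3.6
tcp_pos: [0.5024, -0.1698, 0.2595]
ee_rot: [[-0.973, 0.231, 0.0], [0.231, 0.973, -0.001], [-0.0, -0.0, -1.0]]
wrist_force: [-1.3, -0.0, -0.9]
gripper_width: 0.248
gripper_force: 31.0
```

Call:
move_tool(plan=[[[0, 0, 0], 0, 0.6], [[0, 0, 0], 0, 0.6], [[0, 0, 0], 0, 0.6]])

```text
t: 3.98
tcp_pos: [0.502, -0.1686, 0.2596]
ee_rot: [[-0.973, 0.229, 0.0], [0.229, 0.973, -0.0], [-0.0, -0.0, -1.0]]
wrist_force: [0.0, 0.2, 0.8]
gripper_width: 0.599
gripper_force: 0.0
```

Call:
move_tool(plan=[[[0, 0, -0.04], 0, 0.6], [[0, 0, -0.08], 0, 0.6], [[0, 0, -0.08], 0, 0.6]])

```text
t: 4.35
tcp_pos: [0.5026, -0.169, 0.3423]
ee_rot: [[-0.973, 0.229, 0.005], [0.229, 0.973, -0.003], [-0.006, -0.002, -1.0]]
wrist_force: [-0.2, -0.6, -0.4]
gripper_width: 0.598
gripper_force: 0.0
```

```bash
python3 - <<'E'
from rig import snapshot
import cv2
s=snapshot('top');cv2.imwrite('pics/top1.png',cv2.resize(s['frame'][:,:,::-1],(800,600)))
E
python3 rel.py .4757 .0759 .34 .4757 .0759 .124
```

```text
[ 0.5022 -0.1688  0.3402] 4.4 [0.23  0.973] F [-0.5  0.1 -0.9]
[ 8.200e-02  2.321e-01 -1.000e-04]
[0.0825 0.2323 0.2159]
```

View pics/top1.png

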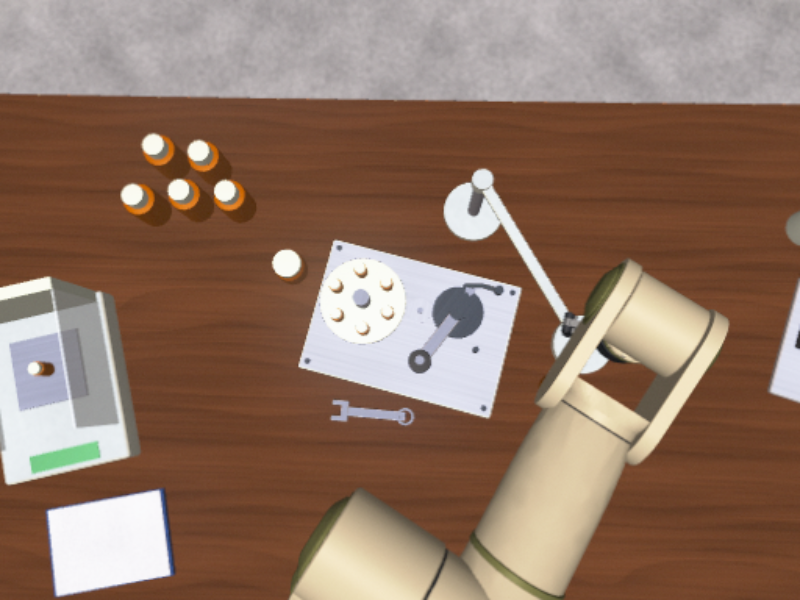

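The lamp head is now off the deck, at about (583,345), with its bar running from (483,179). The idler pin is exposed at about (420,360), and the bottles and spanner haven't moved.

Call:
move_tool(plan=[[[0.018, 0.05, 0], 0, 0.55], [[0.036, 0.1, 0], 0, 0.55], [[0.054, 0.15, 0], 0, 0.55], [[0.07, 0.2, 0], 0, 0.55], [[0.082, 0.232, 0], 0, 0.55]])

```text
t: 5.03
tcp_pos: [0.4747, 0.0778, 0.3382]
ee_rot: [[-0.974, 0.228, -0.002], [0.228, 0.974, 0.0], [0.002, -0.0, -1.0]]
wrist_force: [0.9, 0.5, 0.2]
gripper_width: 0.548
gripper_force: 0.0
```

```bash
python3 - <<'E'
from loc import *
p=onz(t,419.5*f,360*f,.145);print(p)
import cv2
im=cv2.imread('pics/top1.png')[335:385,395:445]
cv2.imwrite('pics/c.png',cv2.resize(im,(500,500),interpolation=cv2.INTER_CUBIC))
E
python3 rel.py .4757 .0759 .124
```

```text
[0.47642735 0.07780243 0.145     ]
[0.4747 0.0778 0.3382] 5.025 [0.228 0.974] F [0.9 0.5 0.2]
[-0.0019 -0.0016  0.2142]
```

View pics/c.png

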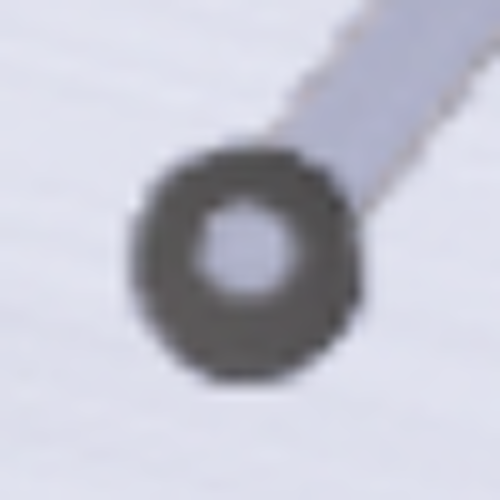

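The crop shows the pin top at about (420,360) in the full picture, inside the black roller. That puts the pin at (0.476, 0.078), right under the tool.

Call:
move_tool(plan=[[[-0.001, 0, 0.055], 0, 0.55], [[-0.001, 0, 0.11], 0, 0.55], [[-0.001, 0, 0.16], 0, 0.55], [[-0.001, 0, 0.2], 0, 0.55], [[-0.001, 0, 0.214], 0, 0.55]])

```text
t: 5.65
tcp_pos: [0.4746, 0.0757, 0.1222]
ee_rot: [[-0.973, 0.23, -0.006], [0.23, 0.973, 0.001], [0.006, -0.001, -1.0]]
wrist_force: [-0.3, 0.9, 0.2]
gripper_width: 0.546
gripper_force: 0.0
```

Call:
move_tool(plan=[[[0, 0, 0], 0, 0.05], [[0, 0, 0], 0, 0.05], [[0, 0, 0], 0, 0.05], [[0, 0, 0], 0, 0.05]], grip_force=40)

```text
t: 6.15
tcp_pos: [0.4759, 0.0765, 0.1254]
ee_rot: [[-0.973, 0.23, -0.001], [0.23, 0.973, 0.002], [0.001, 0.002, -1.0]]
wrist_force: [-1.5, 6.7, -5.9]
gripper_width: 0.176
gripper_force: 39.1
```

```bash
python3 rel.py .4764 .0778 .126
```

```text
[0.4759 0.0765 0.1254] 6.15 [0.23  0.973] F [-1.5  6.7 -5.9]
[-0.0002  0.0014 -0.0006]
```

Call:
move_tool(plan=[[[0.005, -0.016, 0], 0, 0.05], [[0.008, -0.032, 0], 0, 0.05], [[0.009, -0.048, 0], 0, 0.05], [[0.008, -0.059, 0], 0, 0.05], [[0.006, -0.07, 0], 0, 0.05]])

```text
t: 6.78
tcp_pos: [0.452, 0.0104, 0.1252]
ee_rot: [[-0.973, 0.229, -0.005], [0.229, 0.973, 0.004], [0.006, 0.002, -1.0]]
wrist_force: [-7.7, 11.2, 0.2]
gripper_width: 0.173
gripper_force: 40.2
```

Call:
move_tool(plan=[[[-0.001, -0.005, 0], 0, 0.05], [[-0.001, -0.005, 0], 0, 0.05], [[-0.001, -0.005, 0], 0, 0.05], [[-0.001, -0.005, 0], 0, 0.05], [[-0.001, -0.005, 0], 0, 0.05]])

```text
t: 7.4
tcp_pos: [0.4526, 0.0053, 0.1253]
ee_rot: [[-0.973, 0.229, -0.004], [0.229, 0.973, 0.003], [0.004, 0.002, -1.0]]
wrist_force: [-4.0, 10.1, -1.3]
gripper_width: 0.174
gripper_force: 39.9
```

```bash
python3 - <<'E'
from rig import snapshot,robot
import cv2,numpy as np
s=snapshot('side');cv2.imwrite('pics/side1.png',cv2.resize(s['frame'][120:312,160:416,::-1],(800,600)))
p=np.array(robot.observe()['tcp_pos']);a=np.array([-.0881,.0658]);b=p[:2]-[.564,.0107]
print(np.linalg.norm(b),np.arctan2(a[0]*b[1]-a[1]*b[0],a@b))
E
```

```text
0.11149012881939842 0.6898416443024455
```

View pics/side1.png

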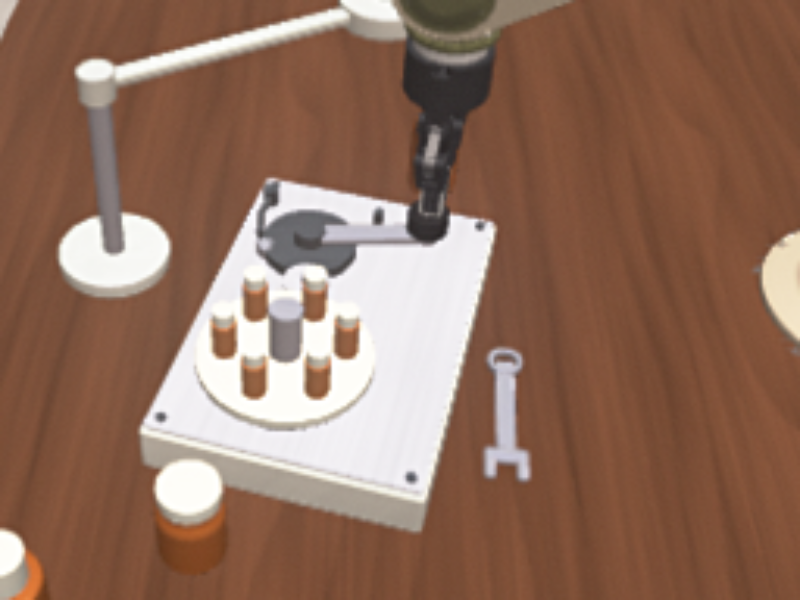

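The side crop shows the fingers holding the pin with its roller at about (427,222). The arm is swung back about 0.69 rad, the pawl looks seated at about (265,240), and the lamp head is off the deck at about (375,15). The wrist reads about 10 N of spring push, so I'm handing in.

```bash
python3 -c "
from rig import ticket
print(ticket.hand_in())"
```

```text
the job is handed in; nothing more can be done
None
```

I swung the lamp clear of the deck and then pushed the idler arm back; I handed the job in with the arm gripped at about 0.69 rad (estimated from the tool position) against roughly 10 N, and the pictures show no bystander moved, but no verdict came back.

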